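# Set the bush turret and click the drilling carriage into its notch

## Robot

A 6-joint arm with a two-finger parallel gripper is mounted at the origin on the work surface. World frame = base frame: x ahead of the robot, y to its left, z up, the work surface at z = 0. Lengths are in m, angles in rad, forces in N, time in s.
With the tool pointing down it reaches from about 0.375 to 0.975 m from the base axis. Payload 3.8 kg.
Tool frame: the origin (TCP) lies midway between the tips of the shut fingers; the grasp point (between the pads) lies 19 mm behind it; x points along the fingers, z is the direction in which the jaws open and shut, and the axes are right-handed (so a half turn about x gives the same grasp; the last joint's range is limited). The gripper opens to 85 mm and grips with 20 to 120 N. Pads are 22 mm wide; open, the fingers measure 114 mm over their backs; the gripper's body (76 mm by 85 mm) begins 54 mm behind the grasp point. The pads swing forward as they close: fully open they stand 13 mm farther back than shut.
Start: joints at [1.081, 0.264, 1.604, -0, 1.274, -0.037], TCP at [0.295, 0.607, 0.231] pointing down, gripper open.
Joint ranges: [-2.63, 2.63], [-0.94, 2.18], [0.31, 2.57], [-1.31, 4.45], [0, 2.66], [-2.55, 2.55]. Speed limits (rad/s): [2.57, 2.57, 3.14, 3.14, 3.14, 3.14].

## Interface

Orientations are given as a rotation vector (axis times angle).
In Python, from workcell import * gives the robot as it stands. The module is installed in compiled form; this text tells all that it offers.
- The arm moves only by the tool carry_out, never from a script. Its arguments are lists of equal length, an entry for each row: "offset": the shift along the tool's x, y, z in cm, a list of three; "delta_rot": the turn, a rotation vector about the tool's x, y, z in degrees, a list of three. A call has exactly 5 rows; each row shifts and turns the commanded pose from where the row before left it, along the tool's axes as they then stand; what a row does not reach is not made up. A row lasts 1/12 s, in which the tool goes at most 41.7 mm and 7.16 degrees, less where a joint would pass 70% of its speed; a pose out of reach is approached as far as the arm can. A call is refused whole if a number of a shift passes 4.17 or a number of a turn 7.16, either way. A call with a gripper value outside its range is refused whole. "fingers" is the opening, from -1 (shut) to 1 (fully open), set as the call begins (left out, the last holds). The fingers move at their own pace and stop on an object; "newtons" is the grip in N (left out, the last holds). Time passes only in rows, so rows that do not move let the fingers close, or fill a call up. It gives the time, the measured TCP pose, the force and the opening at its end, in the units of the state.
- read_state(): the state, without advancing time (a new reading comes with each control period).
- read_camera(name): name is "side" or "top" or "wrist"; returns (picture, depth): 420x560x3 uint8, red, green, blue; 420x560 float32, m along the optical axis (not along the pixel's ray), 0 where there is no reading.
- get_calibration(name): a dict with "fx", "fy", "cx", "cy" (pixels), "distortion" ([k1, k2, p1, p2, k3] as OpenCV has them; the pictures are not rectified), "R" (3x3) and "t" (3): a world point X has camera coordinates R X + t; the wrist camera has in their place "mount" (4x4, takes a point from camera to tool coordinates, whose origin is the TCP and whose axes are the tool frame's). Camera axes: x right, y down, z forward; pixel columns grow to the right and rows downward; lengths in m; the calibration is good to about 2 mm. A picture is of the moment at which its call begins: read the wrist's pose just before it. get_calibration takes no time and is no camera call.
- finish_job(): hands the job in, once; it reports no verdict.
The state is a dict: "time": time; "q": joint angles; "joint_vel": joint speeds; "joint_torque": joint torques, N m; "tool_pos": TCP position; "tcp_rot": TCP orientation; "wrist_force": force on the tool from outside, world axes, zero at the start; "torque": the same for the moment, N m; "width": opening from 0.0 (shut) to 1.0 (fully open).
Only numpy, scipy, OpenCV 4.12 (cv2) and the standard library are available. Lean on these libraries where they do the work, as an engineer would, in place of code of your own. Each camera call takes 0.05 s, during which the arm holds its last target. There are 200 camera calls.

## Task

We are about to drill the bar in the drilling jig. First turn the carriage's bush turret (the numbered disc with the fluted sleeve) until the bush numbered 8 clicks in at the pointer; then slide the carriage along its rail, away from its parked end, until its spring ball clicks into the notch of the index dog. Keep a grip on the carriage there and finish while still holding it in the notch, ready for the drill; leave everything else lying as it is.

Things in the scene. Friction and masses are not known exactly. Their poses are not given: they have to be found in the camera images.
- jig: Drilling jig, fixed: steel base plate 232 x 480 x 10 mm with an 80 mm wide T-slot rail along its y axis (top 28 mm above the table, end blocks 44) and, middle 66 mm to its +x side, the clamped bar (36 wide, top at 48; end clamps to 79 mm high). Origin: table height, under the rail's middle. x across the rail away from the robot, y along it to the robot's left, z up; turned up to 0.25 rad.
- carriage (a joint): Place of the carriage along the rail (m), growing to the jig's +y, 0 mid-rail, stops at -0.14 and 0.13. Starts parked on the negative half; the dog is always to its +y side. Moved mass 1.1 to 1.5 kg, rubs with 1 to 2 N, stays where left. Plate 130 x 90 mm, top 56 mm above the table; on it the black grip post (robot's side), the turret, and on an ear at the +y edge the upright plunger (top 66 mm).
- grip_post (a point): Middle, half-way up, of the carriage's upright round black grip post: 24 mm diameter, standing from 56 to 108 mm above the table, this point at 82 mm. It is 62 mm to the -x side of the rail's middle line, 92 mm from the sleeve's axis. Axes as the jig's.
- sleeve (a point): Middle, half-way up, of the turret's fluted dark steel sleeve, on the turret's upright axis: 40 mm diameter, 42 mm tall, standing on the disc (104 mm diameter, 12 mm thick, top 70 mm above the table) up to 112 mm; this point at 91 mm. Axes turn with the turret.
- turret (a joint): Turret angle (rad), anticlockwise from above positive, endless. Ten drill bushes 3 to 12 mm, numbered 3 to 12 clockwise, stand 0.628 rad apart, a click at each. The number at the pointer (small steel tab at the rim, far side, over the bar) is 8 + angle/0.628: 8 is at 0. Starts at 6 or 7. A sprung ball draws it into the nearest click; passing from click to click takes about 0.15 N m.
- plunger_tip (a point): Centre of the 10 mm steel ball at the foot of the carriage's spring plunger, when fully out: on the rail's middle line, 60 mm to the +y side of the carriage's middle, 39 mm above the table. Fixed to the carriage; axes as the jig's.
- notch (a point): Notch of the index dog: where the ball's centre sits, between two round ridges (6 mm either side, 3 mm proud) on a dark 36 x 40 x 6 mm plate on the rail. The ball is home when plunger_tip is level with this point along the jig's y. Sliding in, the ball meets the first ridge 12 mm short, climbs it (4 to 7 N more), drops in and is drawn to the middle; the second ridge resists as much. Axes as the jig's.
- hex_key: Bystander, leave alone: L-shaped hex key lying on the jig's base plate.
- chuck_key: Bystander, leave alone: T-shaped drill chuck key on the table.
- try_square: Bystander, leave alone: small steel try square on the table.
- spare_bush: Bystander, leave alone: steel drill bush, 26 mm diameter, 22 mm tall, standing on the jig's base plate.
- oil_bottle: Bystander, leave alone: white bottle, 130 mm tall, left of the jig.
- spanner: Bystander, leave alone: spanner lying to the right.
- offcut: Bystander, leave alone: steel block 55 x 36 x 20 mm to the right.

How it is judged:
By the outcome, as a careful person would: the job done as asked, in the order asked, and still so for the second after the job is handed in, while the arm keeps its last pose, push and grip.
It also fails if it takes over 58 s, if anything falls off the work surface, if the arm or the gripper's body presses on something with over 40 N, if the wrist force passes 120 N, or if a joint passes its speed limit or range.

## Working session

There is one attempt and no reset: what is moved stays moved. The work goes in short steps, Python scripts to look and compute and a tool call to move; the robot and the scene stay as the last step left them, time stands still between calls to the robot, and variables do not carry over. Pictures are saved under pics/ and viewed, about 8 in all and at most 12, crops included, and the job is handed in when it is done.

Besides the shell and the picture viewer there is one more tool, called as name(argument=value, ...), one argument or row to a line, values as JSON. carry_out: Moves the arm, as the interface text tells. Its arguments: {"type":"object","properties":{"offset":{"type":"array"},"delta_rot":{"type":"array"},"fingers":{"type":"number"},"newtons":{"type":"number"}},"required":["offset","delta_rot"]}

```bash
mkdir -p pics
cat > h.py <<'E'
from workcell import *
import numpy as np, cv2
from scipy.spatial.transform import Rotation as Ro
def cam(name, st=None):
    c=get_calibration(name); K=np.array([[c['fx'],0,c['cx']],[0,c['fy'],c['cy']],[0,0,1]]); D=np.array(c['distortion'])
    if 'mount' in c:
        T=np.eye(4); T[:3,:3]=Ro.from_rotvec(st['tcp_rot']).as_matrix(); T[:3,3]=st['tool_pos']; T=T@np.array(c['mount'])
        R=T[:3,:3].T; t=-R@T[:3,3]
    else: R=np.array(c['R']); t=np.array(c['t'])
    return K,D,R,t
def ray(C,uv,z):
    K,D,R,t=C; p=cv2.undistortPoints(np.array(uv,float).reshape(-1,1,2),K,D).reshape(-1,2)
    d=np.c_[p,np.ones(len(p))]@R; o=-R.T@t
    return o+d*((z-o[2])/d[:,2])[:,None]
def proj(C,X):
    K,D,R,t=C; return cv2.projectPoints(np.array(X,float).reshape(-1,1,3),cv2.Rodrigues(R)[0],t,K,D)[0].reshape(-1,2)
def depthpts(C,depth):
    K,D,R,t=C; v,u=np.mgrid[:420,:560]; p=cv2.undistortPoints(np.c_[u.ravel(),v.ravel()].astype(float).reshape(-1,1,2),K,D).reshape(-1,2)
    z=depth.ravel()[:,None]; X=(np.c_[p,np.ones(len(p))]*z-t)@R; X[z[:,0]==0]=np.nan
    return X.reshape(420,560,3)
E
python3 - <<'E'
from h import *
s=read_state(); print(s)
for n in('top','side'):
    p,d=read_camera(n); cv2.imwrite(f'pics/{n}0.png',p[:,:,::-1]); np.savez(f'{n}0.npz',p=p,d=d)
    K,D,R,t=cam(n); print(n,K[0,0],-R.T@t,R[2])
print(get_calibration('wrist')['mount'])
E
```

```text
{'time': 0.0, 'q': array([ 1.08109132e+00,  2.64760296e-01,  1.60539291e+00,  7.26793958e-06,
        1.27367501e+00, -3.69339564e-02]), 'joint_vel': array([-0.000759  ,  0.00161753, -0.00118478,  0.00016542, -0.00015147,
       -0.00049683]), 'joint_torque': array([-7.95944816e-04, -5.15101647e+01, -3.67320192e+01, -1.15824751e-04,
        1.25357255e-02,  1.30751111e-06]), 'tool_pos': array([0.29496039, 0.60632965, 0.22994699]), 'tcp_rot': array([-0.87071234,  1.39200108,  0.86889382]), 'wrist_force': array([-0.38528562, -0.07615392, -0.29994817]), 'torque': array([ 0.01187525, -0.00816609,  0.05732176]), 'width': 1.0005266655277125}
top 458.82578516494175 [0.33350142 0.01532122 1.24251559] [ 0.13042656 -0.01059264 -0.99140139]
side 543.5651182562865 [ 0.14374089 -1.05727422  1.1526981 ] [ 0.22354544  0.69061191 -0.68781002]
[[-2.74841776e-05 -2.65967212e-01  9.63982075e-01 -1.43525832e-01]
 [-5.82849655e-04 -9.63981908e-01 -2.65967183e-01  6.71624793e-02]
 [ 9.99999830e-01 -5.69166509e-04 -1.28524648e-04  9.16577076e-04]
 [ 0.00000000e+00  0.00000000e+00  0.00000000e+00  1.00000000e+00]]
```

View pics/top0.png

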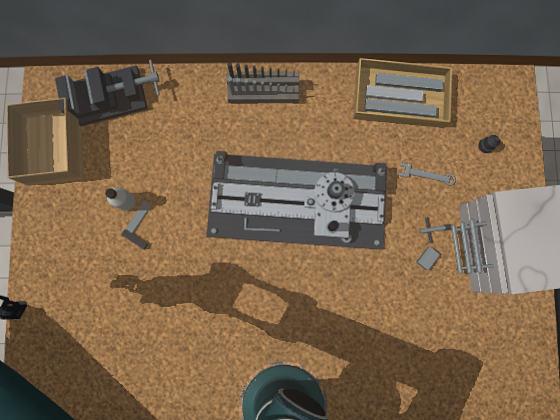

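View pics/side0.png

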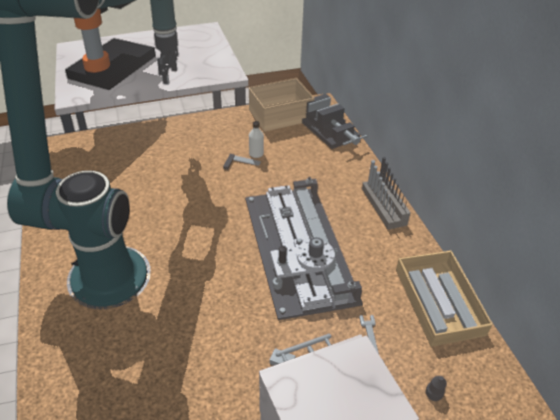

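The top view shows the jig around (297,200), the sleeve about (336,189), the grip post about (333,226) and the dog about (253,199). The spare bush is near (347,238) beside the carriage. I'll enlarge and measure.

Run:
```python
from h import *
a=np.load('top0.npz'); p=a['p']; C=cam('top')
cr=cv2.resize(p[150:252,205:392],None,fx=4.2,fy=4.2,interpolation=cv2.INTER_CUBIC)
cv2.imwrite('pics/topcrop.png',cr[:,:,::-1])
X=depthpts(C,a['d'])
g=X[150:252,205:392]; z=g[...,2]
for lo,hi,nm in((.100,.125,'top tall'),(.060,.078,'disc'),(.025,.034,'rail')):
    m=((z>lo)&(z<hi)).astype(np.uint8); n,l,st,ce=cv2.connectedComponentsWithStats(m)
    for i in range(1,n):
        if st[i,4]>8: print(nm,st[i]+[205,150,0,0,0],np.nanmedian(g[l==i],axis=0),cv2.minAreaRect(g[l==i][:,:2].astype(np.float32)))
```

```text
top tall [328 181  17  16 195] [ 0.55530021 -0.13617989  0.11209653] ((0.5558004379272461, -0.13671116530895233), (0.03880926966667175, 0.037167757749557495), 32.634220123291016)
top tall [330 220   9  10  70] [ 0.46693377 -0.12867577  0.10772869] ((0.4671640694141388, -0.1288834810256958), (0.02116413041949272, 0.02100827544927597), 44.52926254272461)
disc [214 151  12  28 191] [0.63260329 0.1630296  0.06236242] ((0.6319561004638672, 0.16378061473369598), (0.026040511205792427, 0.07396981120109558), 85.71843719482422)
disc [375 163  11  28 188] [ 0.60132862 -0.26044538  0.06256231] ((0.5979368090629578, -0.2600860297679901), (0.026133643463253975, 0.07571675628423691), 85.66922760009766)
disc [334 169   4   3  11] [ 0.61338209 -0.1414641   0.0705773 ] ((0.613875687122345, -0.14103466272354126), (0.005648901220411062, 0.007445462513715029), 0.9871289134025574)
disc [314 173  40  38 968] [ 0.55186449 -0.13174784  0.07033289] ((0.5571106672286987, -0.13484680652618408), (0.10150454938411713, 0.099601611495018), 87.65284729003906)
disc [307 198   8   7  34] [ 0.53298312 -0.07402104  0.0
[... 637 characters left out ...]
062)
rail [304 185  11   1  11] [ 0.58192654 -0.0734775   0.03142524] ((0.5819252133369446, -0.07322786748409271), (0.02658475935459137, 0.0014127397444099188), 86.99432373046875)
rail [359 190  11   2  11] [ 0.56768266 -0.22143326  0.03063232] ((0.5674293041229248, -0.22200477123260498), (0.028566014021635056, 0.0017100715776905417), 86.1964111328125)
rail [350 193  33  31 690] [ 0.51838527 -0.2215181   0.02855434] ((0.5193386077880859, -0.22567227482795715), (0.08613283187150955, 0.0788651779294014), 85.71402740478516)
rail [342 233  10   9  35] [ 0.43625714 -0.17693809  0.03160015] ((0.43835705518722534, -0.1728755384683609), (0.01833995245397091, 0.025133684277534485), 29.09223175048828)
```

View pics/topcrop.png

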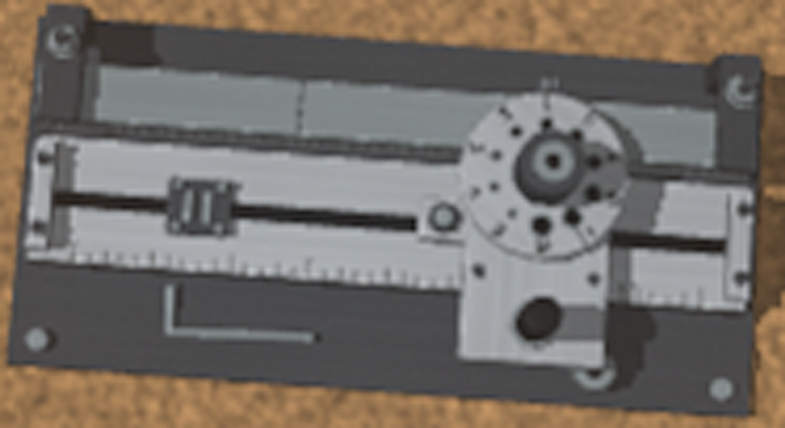

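The enlarged crop shows the second-largest run of holes increasing clockwise. The largest (12) is at the near side (541,226) and the smallest (3) is just clockwise of it at (512,213). Counting back, the bush at the pointer (547,123) is 7, so the turret needs +36° anticlockwise. The jig is at yaw ≈ -0.08 and the post–sleeve distance is 89 mm, against 92 expected. Next I plan the approach.

```bash
cat >> h.py <<'E'
def plan(target,jaw_yaw=None):
    s=read_state(); R=Ro.from_rotvec(s['tcp_rot']).as_matrix()
    print('t',round(s['time'],2),'pos',s['tool_pos'].round(4),'w',round(s['width'],3),'F',s['wrist_force'].round(1),'M',s['torque'].round(2),'q',s['q'].round(2))
    print('toolx',R[:,0].round(3),'tooly',R[:,1].round(3),'jaw',R[:,2].round(3),'jawyaw deg',np.degrees(np.arctan2(R[1,2],R[0,2])).round(1))
    print('offset cm (tool)',((np.array(target)-s['tool_pos'])@R*100).round(2))
E
python3 -c "
from h import *
plan([.5555,-.1365,.20])"
```

```text
t 0.1 pos [0.295  0.6064 0.23  ] w 0.999 F [ 0.1 -0.2 -0.2] M [-0.   -0.04  0.01] q [ 1.08  0.26  1.61  0.    1.27 -0.04]
toolx [-0.001 -0.002 -1.   ] tooly [-0.899  0.438  0.   ] jaw [ 0.438  0.899 -0.002] jawyaw deg 64.1
offset cm (tool) [  3.12 -55.93 -55.39]
```

carry_out(
  offset=[
    [0,-2.8,-2.77],
    [0,-2.8,-2.77],
    [0,-2.8,-2.77],
    [0,-2.8,-2.77],
    [0,-2.8,-2.77],
  ],
  delta_rot=[
    [0,0,0],
    [0,0,0],
    [0,0,0],
    [0,0,0],
    [0,0,0],
  ],
  fingers=1,
)

```text
time: 0.52
tool_pos: [0.3605, 0.4193, 0.2306]
tcp_rot: [-0.871, 1.391, 0.87]
wrist_force: [0.3, 0.0, -0.3]
width: 0.999
```

carry_out(
  offset=[
    [0,-2.8,-2.77],
    [0,-2.8,-2.77],
    [0,-2.8,-2.77],
    [0,-2.8,-2.77],
    [0,-2.8,-2.77],
  ],
  delta_rot=[
    [0,0,0],
    [0,0,0],
    [0,0,0],
    [0,0,0],
    [0,0,0],
  ],
)

```text
time: 0.93
tool_pos: [0.4258, 0.2335, 0.2309]
tcp_rot: [-0.87, 1.39, 0.87]
wrist_force: [1.0, 0.2, 0.8]
width: 1.001
```

carry_out(
  offset=[
    [0,-2.8,-2.77],
    [0,-2.8,-2.77],
    [0,-2.8,-2.77],
    [0,-2.8,-2.77],
    [0,-2.8,-2.77],
  ],
  delta_rot=[
    [0,0,0],
    [0,0,0],
    [0,0,0],
    [0,0,0],
    [0,0,0],
  ],
)

```text
time: 1.35
tool_pos: [0.4911, 0.0476, 0.231]
tcp_rot: [-0.869, 1.39, 0.87]
wrist_force: [1.4, 0.7, -0.2]
width: 1.001
```

carry_out(
  offset=[
    [0,-2.8,-2.77],
    [0,-2.8,-2.77],
    [0,-2.8,-2.77],
    [0,-2.8,-2.77],
    [0,-2.8,-2.77],
  ],
  delta_rot=[
    [0,0,0],
    [0,0,0],
    [0,0,0],
    [0,0,0],
    [0,0,0],
  ],
)

```text
time: 1.77
tool_pos: [0.5564, -0.1381, 0.2308]
tcp_rot: [-0.869, 1.39, 0.87]
wrist_force: [-0.1, 1.0, -0.4]
width: 0.998
```

carry_out(
  offset=[
    [1,0,0],
    [1,0,0],
    [0,0,0],
    [0,0,0],
    [0,0,0],
  ],
  delta_rot=[
    [0,0,0],
    [0,0,0],
    [0,0,0],
    [0,0,0],
    [0,0,0],
  ],
)

```text
time: 2.18
tool_pos: [0.5559, -0.1347, 0.2109]
tcp_rot: [-0.87, 1.39, 0.872]
wrist_force: [-0.1, -1.0, 0.4]
width: 0.999
```

```bash
cat >> h.py <<'E'
def wlook(name):
    s=read_state(); p,d=read_camera('wrist'); cv2.imwrite(f'pics/{name}.png',p[:,:,::-1]); np.savez(f'{name}.npz',p=p,d=d)
    C=cam('wrist',s); return s,p,d,C,depthpts(C,d)
def circ(X,lo,hi,c,r):
    m=(X[...,2]>lo)&(X[...,2]<hi)&(np.hypot(X[...,0]-c[0],X[...,1]-c[1])<r)
    (x,y),R=cv2.minEnclosingCircle(X[m][:,:2].astype(np.float32)); b=X[m]
    return m.sum(),round(x,4),round(y,4),round(R,4),np.median(b,axis=0).round(4)
E
python3 -c "
from h import *
s,p,d,C,X=wlook('w1')
print('sleeve',circ(X,.104,.118,(.5555,-.1365),.03)); print('post',circ(X,.100,.113,(.467,-.129),.022)); print('disc',circ(X,.064,.076,(.5555,-.1365),.055))
plan([.5555,-.1365,.076])"
```

```text
sleeve (np.int64(2722), 0.5569, -0.1356, 0.0209, array([ 0.5551, -0.1349,  0.1132]))
post (np.int64(1174), 0.4652, -0.1284, 0.012, array([ 0.4655, -0.1279,  0.1087]))
disc (np.int64(10210), 0.5569, -0.1357, 0.0521, array([ 0.5476, -0.1303,  0.0711]))
t 2.23 pos [ 0.5563 -0.1348  0.2115] w 0.998 F [-0.5 -0.3 -0.1] M [-0.02 -0.    0.04] q [-0.28  0.08  1.85  0.    1.21 -1.4 ]
toolx [ 0.  0. -1.] tooly [-0.9    0.436 -0.   ] jaw [0.436 0.9   0.   ] jawyaw deg 64.2
offset cm (tool) [13.55  0.   -0.19]
```

View pics/w1.png

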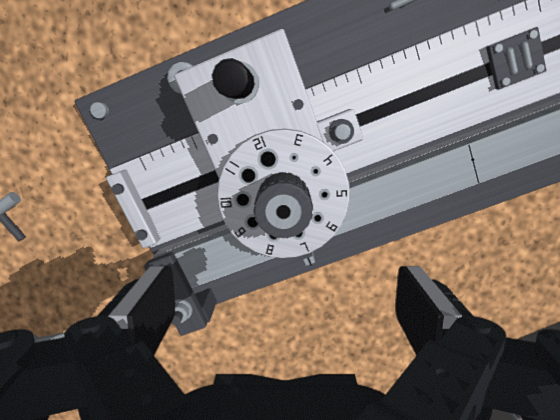

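The wrist view shows 7 at the pointer tab, around (307,250), with 8 next to it clockwise-side. The sleeve top is at (283,212), post at (235,78), and dog at (515,58). The measured sleeve–post distance is 92.0 mm, as given. Next is descending onto the sleeve.

carry_out(
  offset=[
    [2.4,0,0],
    [2.4,0,0],
    [2.4,0,0],
    [2.4,0,0],
    [2.4,0.03,-0.06],
  ],
  delta_rot=[
    [0,0,0],
    [0,0,0],
    [0,0,0],
    [0,0,0],
    [0,0,0],
  ],
)

```text
time: 2.65
tool_pos: [0.5566, -0.1355, 0.0914]
tcp_rot: [-0.872, 1.388, 0.87]
wrist_force: [0.7, -0.1, 1.1]
width: 1.006
```

carry_out(
  offset=[
    [0.7,0,0],
    [0.7,0,0],
    [0,0,0],
    [0,0,0],
    [0,0,0],
  ],
  delta_rot=[
    [0,0,0],
    [0,0,0],
    [0,0,0],
    [0,0,0],
    [0,0,0],
  ],
)

```text
time: 3.07
tool_pos: [0.5575, -0.1368, 0.0792]
tcp_rot: [-0.871, 1.388, 0.868]
wrist_force: [0.1, 0.2, 0.5]
width: 1.0
```

carry_out(
  offset=[
    [0,0,0],
    [0,0,0],
    [0,0,0],
    [0,0,0],
    [0,0,0],
  ],
  delta_rot=[
    [0,0,0],
    [0,0,0],
    [0,0,0],
    [0,0,0],
    [0,0,0],
  ],
  fingers=-1,
  newtons=40,
)

```text
time: 3.48
tool_pos: [0.5565, -0.1368, 0.0781]
tcp_rot: [-0.87, 1.389, 0.869]
wrist_force: [-0.2, -0.1, 4.4]
width: 0.457
```

carry_out(
  offset=[
    [0,0,0],
    [0,0,0],
    [0,0,0],
    [0,0,0],
    [0,0,0],
  ],
  delta_rot=[
    [0,0,0],
    [0,0,0],
    [0,0,0],
    [0,0,0],
    [0,0,0],
  ],
)

```text
time: 3.9
tool_pos: [0.5564, -0.1368, 0.078]
tcp_rot: [-0.87, 1.389, 0.869]
wrist_force: [-0.8, 0.4, 5.8]
width: 0.459
```

```bash
python3 -c "
from h import *
plan([.5569,-.1357,.076])"
```

```text
t 3.9 pos [ 0.5564 -0.1368  0.078 ] w 0.459 F [-0.8  0.4  5.8] M [0.1  0.1  0.01] q [-0.28  0.22  1.97 -0.    0.96 -1.4 ]
toolx [ 0.001 -0.    -1.   ] tooly [-0.899  0.438 -0.001] jaw [0.438 0.899 0.   ] jawyaw deg 64.1
offset cm (tool) [0.2  0.01 0.12]
```

carry_out(
  offset=[
    [0,0,0],
    [0,0,0],
    [0,0,0],
    [0,0,0],
    [0,0,0],
  ],
  delta_rot=[
    [-3.6,0,0],
    [-3.6,0,0],
    [-3.6,0,0],
    [-3.6,0,0],
    [-3.6,0,0],
  ],
)

```text
time: 4.32
tool_pos: [0.5565, -0.1367, 0.078]
tcp_rot: [-1.109, 1.27, 1.108]
wrist_force: [-0.4, 0.0, 5.9]
width: 0.456
```

carry_out(
  offset=[
    [0,0,0],
    [0,0,0],
    [0,0,0],
    [0,0,0],
    [0,0,0],
  ],
  delta_rot=[
    [-3.6,0,0],
    [-3.6,0,0],
    [-3.6,0,0],
    [-3.6,0,0],
    [-3.6,0,0],
  ],
)

```text
time: 4.73
tool_pos: [0.5564, -0.1367, 0.078]
tcp_rot: [-1.34, 1.119, 1.339]
wrist_force: [-0.4, 0.5, 5.9]
width: 0.459
```

carry_out(
  offset=[
    [0,0,0],
    [0,0,0],
    [0,0,0],
    [0,0,0],
    [0,0,0],
  ],
  delta_rot=[
    [0,0,0],
    [0,0,0],
    [0,0,0],
    [0,0,0],
    [0,0,0],
  ],
)

```text
time: 5.15
tool_pos: [0.5565, -0.1367, 0.0781]
tcp_rot: [-1.338, 1.121, 1.336]
wrist_force: [-0.8, -0.4, 5.2]
width: 0.456
```

```bash
python3 -c "
from h import *
s,p,d,C,X=wlook('w2')
plan([.5569,-.1357,.2])"
```

```text
t 5.2 pos [ 0.5564 -0.1367  0.078 ] w 0.458 F [-0.6  0.3  5.8] M [0.08 0.14 0.01] q [-0.28  0.22  1.97  0.    0.96 -2.03]
toolx [ 0.001 -0.    -1.   ] tooly [-0.985 -0.175 -0.001] jaw [-0.175  0.985 -0.   ] jawyaw deg 100.1
offset cm (tool) [-12.2   -0.08   0.09]
```

View pics/w2.png

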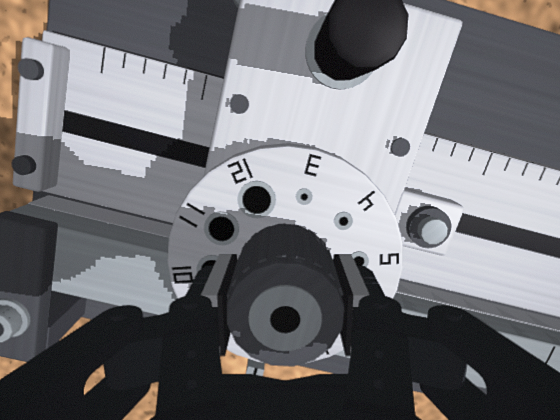

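The disc now shows 3 (304,195) in line with the grip post, and 3 is opposite 8, so 8 is at the pointer with no residual moment. I'll release and rise.

carry_out(
  offset=[
    [0,0,0],
    [0,0,0],
    [0,0,0],
    [0,0,0],
    [0,0,0],
  ],
  delta_rot=[
    [0,0,0],
    [0,0,0],
    [0,0,0],
    [0,0,0],
    [0,0,0],
  ],
  fingers=1,
)

```text
time: 5.62
tool_pos: [0.5557, -0.1366, 0.0769]
tcp_rot: [-1.337, 1.121, 1.338]
wrist_force: [-0.4, 0.4, -0.2]
width: 1.001
```

carry_out(
  offset=[
    [-2.4,0,0],
    [-2.4,0,0],
    [-2.4,0,0],
    [-2.4,0,0],
    [-2.4,0,0],
  ],
  delta_rot=[
    [3,0,0],
    [3,0,0],
    [3,0,0],
    [3,0,0],
    [2.6,0,0],
  ],
)

```text
time: 6.03
tool_pos: [0.5557, -0.1365, 0.1982]
tcp_rot: [-1.148, 1.247, 1.149]
wrist_force: [-0.3, 0.4, 0.7]
width: 0.999
```

carry_out(
  offset=[
    [0,1.8,0],
    [0,1.8,0],
    [0,1.8,0],
    [0,1.8,0],
    [0,0,0],
  ],
  delta_rot=[
    [0,0,0],
    [0,0,0],
    [0,0,0],
    [0,0,0],
    [0,0,0],
  ],
)

```text
time: 6.45
tool_pos: [0.4812, -0.1304, 0.1967]
tcp_rot: [-1.149, 1.247, 1.152]
wrist_force: [-0.2, 0.4, -0.6]
width: 0.998
```

```bash
python3 -c "
from h import *
s,p,d,C,X=wlook('w3')
print('sleeve',circ(X,.104,.118,(.5569,-.1365),.03)); q=circ(X,.100,.113,(.4652,-.129),.022); print('post',q); print('disc',circ(X,.064,.076,(.5555,-.1365),.055))
plan([q[1],q[2],.067])"
```

```text
sleeve (np.int64(2589), 0.5565, -0.1363, 0.0208, array([ 0.5533, -0.136 ,  0.1131]))
post (np.int64(1058), 0.4649, -0.1289, 0.0119, array([ 0.4641, -0.1288,  0.1086]))
disc (np.int64(8640), 0.5566, -0.1359, 0.0523, array([ 0.5417, -0.1338,  0.071 ]))
t 6.5 pos [ 0.483  -0.1307  0.1971] w 1.006 F [-0.3  0.4  0.5] M [ 0.02 -0.02 -0.02] q [-0.31 -0.04  2.01 -0.    1.18 -1.81]
toolx [-0.  0. -1.] tooly [-0.997  0.08   0.   ] jaw [0.08  0.997 0.   ] jawyaw deg 85.4
offset cm (tool) [13.01  1.82  0.04]
```

View pics/w3.png

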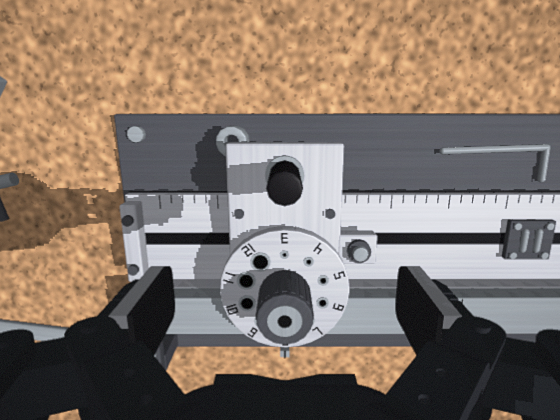

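The wrist view confirms that 7 is right of the pointer tab (285,352) and 9 left of it, so 8 is at the tab behind the sleeve. Post at (285,183), plunger (358,248), dog (529,240). Now I compute the travel from plunger to notch.

```bash
python3 -c "
from h import *
a=np.load('w3.npz'); s=read_state(); C=cam('wrist',s); X=depthpts(C,a['d'])
yaw=-.0795; ex=np.array([np.cos(yaw),np.sin(yaw)]); ey=np.array([-ex[1],ex[0]]); o=np.array([.4649,-.1289])
J=np.stack([(X[...,:2]-o)@ex,(X[...,:2]-o)@ey],-1)
def box(nm,lo,hi,x0,x1,y0,y1):
    m=(X[...,2]>lo)&(X[...,2]<hi)&(J[...,0]>x0)&(J[...,0]<x1)&(J[...,1]>y0)&(J[...,1]<y1); j=J[m]
    print(nm,m.sum(),'x',np.percentile(j[:,0],[1,50,99]).round(4),'y',np.percentile(j[:,1],[1,50,99]).round(4),'mid',(np.percentile(j[:,1],[1,99]).mean()).round(4))
box('plunger',.060,.070,.045,.08,.045,.08)
box('dog',.032,.045,.03,.095,.12,.28)
box('ridges',.0365,.040,.045,.08,.14,.28)
box('plate+y',.05,.06,-.03,.02,-.06,.06)
t=np.load('top0.npz'); T=cam('top'); XT=depthpts(T,t['d']); J=np.stack([(XT[...,:2]-o)@ex,(XT[...,:2]-o)@ey],-1); X=XT
box('dogT',.0325,.045,.03,.095,.12,.28); box('plungerT',.060,.070,.045,.08,.045,.08)
p=a['p'][190:290,440:560]; cv2.imwrite('pics/dog.png',cv2.resize(p,None,fx=5,fy=5)[:,:,::-1])
for uv in([519.5,240],[537,240]): print((ray(C,[uv],.036)[0,:2]-o)@ey)
plan([.4649,-.1289,.067])
"
```

```text
plunger 440 x [0.0552 0.0629 0.0736] y [0.0469 0.0588 0.0685] mid 0.0577
dog 1859 x [0.0466 0.0635 0.0825] y [0.1946 0.2133 0.2337] mid 0.2141
ridges 461 x [0.0484 0.0638 0.0798] y [0.1957 0.2115 0.2312] mid 0.2135
plate+y 4890 x [-0.0214 -0.0048  0.0194] y [-0.0442 -0.0002  0.0439] mid -0.0001
dogT 226 x [0.0324 0.0616 0.0894] y [0.1324 0.2129 0.2757] mid 0.204
plungerT 42 x [0.0556 0.0655 0.0793] y [0.0461 0.059  0.071 ] mid 0.0585
0.20506669159398672
0.22042425648762967
t 6.5 pos [ 0.483  -0.1307  0.1971] w 1.006 F [-0.3  0.4  0.5] M [ 0.02 -0.02 -0.02] q [-0.31 -0.04  2.01 -0.    1.18 -1.81]
toolx [-0.  0. -1.] tooly [-0.997  0.08   0.   ] jaw [0.08  0.997 0.   ] jawyaw deg 85.4
offset cm (tool) [13.01  1.82  0.04]
```

View pics/dog.png

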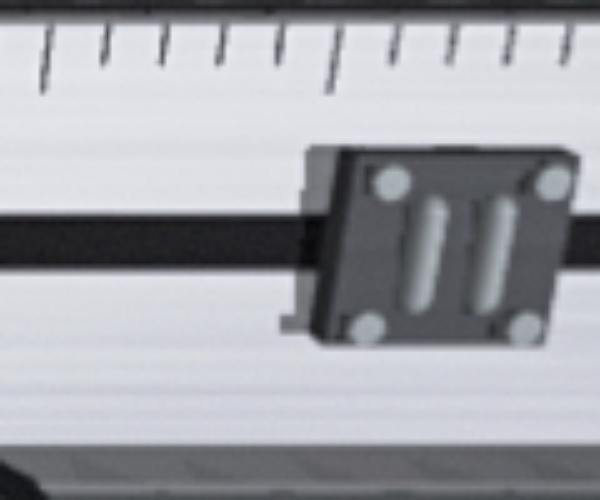

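The dog crop shows ridges at x≈425 and 493, which is 11.9 mm apart as expected. The notch is 215±1 mm from the post's y, so travel ≈ 155 mm. I'll grip the post.

carry_out(
  offset=[
    [0,1.8,0.04],
    [2,0,0],
    [2,0,0],
    [2,0,0],
    [0,0,0],
  ],
  delta_rot=[
    [0,0,0],
    [0,0,0],
    [0,0,0],
    [0,0,0],
    [0,0,0],
  ],
)

```text
time: 6.92
tool_pos: [0.4641, -0.1282, 0.1333]
tcp_rot: [-1.146, 1.249, 1.156]
wrist_force: [-1.1, 0.1, -0.3]
width: 0.999
```

carry_out(
  offset=[
    [2,0,0],
    [2,0,0],
    [2,0,0],
    [0.8,0,0],
    [0,0,0],
  ],
  delta_rot=[
    [0,0,0],
    [0,0,0],
    [0,0,0],
    [0,0,0],
    [0,0,0],
  ],
)

```text
time: 7.33
tool_pos: [0.4654, -0.1287, 0.0678]
tcp_rot: [-1.148, 1.247, 1.154]
wrist_force: [-0.2, 0.5, -0.1]
width: 1.003
```

carry_out(
  offset=[
    [0,0,0],
    [0,0,0],
    [0,0,0],
    [0,0,0],
    [0,0,0],
  ],
  delta_rot=[
    [0,0,0],
    [0,0,0],
    [0,0,0],
    [0,0,0],
    [0,0,0],
  ],
  fingers=-1,
  newtons=60,
)

```text
time: 7.75
tool_pos: [0.467, -0.1293, 0.0703]
tcp_rot: [-1.152, 1.245, 1.149]
wrist_force: [0.9, -0.5, -0.9]
width: 0.296
```

carry_out(
  offset=[
    [0,0,0],
    [0,0,0],
    [0,0,0],
    [0,0,0],
    [0,0,0],
  ],
  delta_rot=[
    [0,0,0],
    [0,0,0],
    [0,0,0],
    [0,0,0],
    [0,0,0],
  ],
)

```text
time: 8.17
tool_pos: [0.467, -0.1294, 0.0704]
tcp_rot: [-1.152, 1.245, 1.149]
wrist_force: [-1.4, 1.0, 5.1]
width: 0.265
```

```bash
python3 -c "
from h import *
plan([.4649+.155*.0794,-.1289+.155*.9968,.068])"
```

```text
t 8.17 pos [ 0.467  -0.1294  0.0704] w 0.265 F [-1.4  1.   5.1] M [-0.05  0.24 -0.01] q [-0.32  0.07  2.16 -0.    0.92 -1.81]
toolx [ 0.001 -0.001 -1.   ] tooly [-0.997  0.079 -0.002] jaw [ 0.079  0.997 -0.001] jawyaw deg 85.5
offset cm (tool) [ 0.23  0.21 15.53]
```

carry_out(
  offset=[
    [0,0,0.6],
    [0,0,1.2],
    [0,0,1.5],
    [0,0,1.5],
    [0,0,1.5],
  ],
  delta_rot=[
    [0,0,0],
    [0,0,0],
    [0,0,0],
    [0,0,0],
    [0,0,0],
  ],
)

```text
time: 8.58
tool_pos: [0.472, -0.0665, 0.0704]
tcp_rot: [-1.152, 1.246, 1.149]
wrist_force: [-1.4, -1.9, 5.6]
width: 0.267
```

carry_out(
  offset=[
    [0,0,1.5],
    [0,0,1.5],
    [0,0,1.5],
    [0,0,1.2],
    [0,0,0.6],
  ],
  delta_rot=[
    [0,0,0],
    [0,0,0],
    [0,0,0],
    [0,0,0],
    [0,0,0],
  ],
)

```text
time: 9.0
tool_pos: [0.4771, -0.0025, 0.0704]
tcp_rot: [-1.152, 1.244, 1.15]
wrist_force: [-1.6, -1.4, 5.7]
width: 0.264
```

carry_out(
  offset=[
    [0,0,0.6],
    [0,0,0.4],
    [0,0,0],
    [0,0,0],
    [0,0,0],
  ],
  delta_rot=[
    [0,0,0],
    [0,0,0],
    [0,0,0],
    [0,0,0],
    [0,0,0],
  ],
)

```text
time: 9.42
tool_pos: [0.4779, 0.0069, 0.0704]
tcp_rot: [-1.151, 1.244, 1.15]
wrist_force: [-1.7, 1.4, 5.8]
width: 0.266
```

```bash
python3 -c "
from h import *
s,p,d,C,X=wlook('w4')
plan([.4649+.155*.0794,-.1289+.155*.9968,.068])"
```

```text
t 9.47 pos [0.4778 0.0068 0.0704] w 0.27 F [-1.   1.5  5.2] M [0.01 0.24 0.11] q [-0.04  0.05  2.17  0.    0.92 -1.53]
toolx [ 0.002  0.    -1.   ] tooly [-0.997  0.079 -0.002] jaw [0.079 0.997 0.   ] jawyaw deg 85.5
offset cm (tool) [0.24 0.21 1.87]
```

View pics/w4.png

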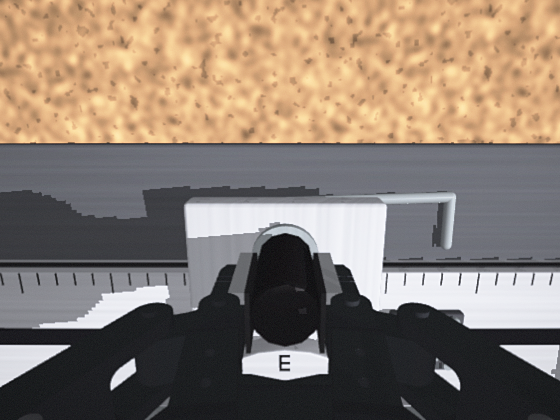

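The wrist view shows the post firmly held, with 3 still facing the post and the dog just ahead at (450,320). I'll creep in, watching the force.

carry_out(
  offset=[
    [0,0,0.16],
    [0,0,0.16],
    [0,0,0.16],
    [0,0,0.16],
    [0,0,0.16],
  ],
  delta_rot=[
    [0,0,0],
    [0,0,0],
    [0,0,0],
    [0,0,0],
    [0,0,0],
  ],
)

```text
time: 9.88
tool_pos: [0.4784, 0.0135, 0.0704]
tcp_rot: [-1.154, 1.246, 1.149]
wrist_force: [-1.5, -9.3, 6.4]
width: 0.267
```

carry_out(
  offset=[
    [0,0,0.05],
    [0,0,0.05],
    [0,0,0.05],
    [0,0,0.05],
    [0,0,0],
  ],
  delta_rot=[
    [0,0,0],
    [0,0,0],
    [0,0,0],
    [0,0,0],
    [0,0,0],
  ],
)

```text
time: 10.3
tool_pos: [0.4784, 0.0139, 0.0704]
tcp_rot: [-1.156, 1.248, 1.149]
wrist_force: [-2.4, -11.7, 6.9]
width: 0.267
```

carry_out(
  offset=[
    [0,0,0.05],
    [0,0,0.05],
    [0,0,0.05],
    [0,0,0.05],
    [0,0,0],
  ],
  delta_rot=[
    [0,0,0],
    [0,0,0],
    [0,0,0],
    [0,0,0],
    [0,0,0],
  ],
)

```text
time: 10.72
tool_pos: [0.4787, 0.0173, 0.0704]
tcp_rot: [-1.153, 1.246, 1.149]
wrist_force: [-1.5, -3.1, 6.1]
width: 0.265
```

carry_out(
  offset=[
    [0,0,0.05],
    [0,0,0.05],
    [0,0,0.05],
    [0,0,0.05],
    [0,0,0],
  ],
  delta_rot=[
    [0,0,0],
    [0,0,0],
    [0,0,0],
    [0,0,0],
    [0,0,0],
  ],
)

```text
time: 11.13
tool_pos: [0.4789, 0.02, 0.0704]
tcp_rot: [-1.152, 1.245, 1.149]
wrist_force: [-1.6, -1.2, 6.4]
width: 0.269
```

carry_out(
  offset=[
    [0,0,0.05],
    [0,0,0.05],
    [0,0,0],
    [0,0,0],
    [0,0,0],
  ],
  delta_rot=[
    [0,0,0],
    [0,0,0],
    [0,0,0],
    [0,0,0],
    [0,0,0],
  ],
)

```text
time: 11.55
tool_pos: [0.479, 0.0215, 0.0704]
tcp_rot: [-1.151, 1.244, 1.15]
wrist_force: [-1.7, 0.3, 5.2]
width: 0.271
```

carry_out(
  offset=[
    [0,0,0.05],
    [0,0,0.05],
    [0,0,0],
    [0,0,0],
    [0,0,0],
  ],
  delta_rot=[
    [0,0,0],
    [0,0,0],
    [0,0,0],
    [0,0,0],
    [0,0,0],
  ],
)

```text
time: 11.97
tool_pos: [0.4791, 0.0226, 0.0704]
tcp_rot: [-1.151, 1.244, 1.15]
wrist_force: [-1.2, 1.1, 6.1]
width: 0.266
```

carry_out(
  offset=[
    [0,0,0.05],
    [0,0,0.05],
    [0,0,0],
    [0,0,0],
    [0,0,0],
  ],
  delta_rot=[
    [0,0,0],
    [0,0,0],
    [0,0,0],
    [0,0,0],
    [0,0,0],
  ],
)

```text
time: 12.38
tool_pos: [0.4792, 0.0237, 0.0704]
tcp_rot: [-1.151, 1.244, 1.15]
wrist_force: [-1.4, 1.7, 6.5]
width: 0.266
```

carry_out(
  offset=[
    [0,0,0.05],
    [0,0,0.05],
    [0,0,0],
    [0,0,0],
    [0,0,0],
  ],
  delta_rot=[
    [0,0,0],
    [0,0,0],
    [0,0,0],
    [0,0,0],
    [0,0,0],
  ],
)

```text
time: 12.8
tool_pos: [0.4792, 0.0246, 0.0704]
tcp_rot: [-1.151, 1.244, 1.15]
wrist_force: [-1.8, 1.2, 6.4]
width: 0.263
```

carry_out(
  offset=[
    [0,0,0.05],
    [0,0,0.05],
    [0,0,0],
    [0,0,0],
    [0,0,0],
  ],
  delta_rot=[
    [0,0,0],
    [0,0,0],
    [0,0,0],
    [0,0,0],
    [0,0,0],
  ],
)

```text
time: 13.22
tool_pos: [0.4793, 0.025, 0.0705]
tcp_rot: [-1.152, 1.245, 1.149]
wrist_force: [-1.4, -2.5, 6.5]
width: 0.265
```

The force flips sign at y≈0.025 (pull forward, then push back), which is the notch centre. I'll ease off 0.5 mm of command and check.

carry_out(
  offset=[
    [0,0,-0.05],
    [0,0,0],
    [0,0,0],
    [0,0,0],
    [0,0,0],
  ],
  delta_rot=[
    [0,0,0],
    [0,0,0],
    [0,0,0],
    [0,0,0],
    [0,0,0],
  ],
)

```text
time: 13.63
tool_pos: [0.4793, 0.0248, 0.0704]
tcp_rot: [-1.152, 1.245, 1.149]
wrist_force: [-0.1, -0.5, 6.4]
width: 0.267
```

```bash
python3 -c "
from h import *
p,d=read_camera('top'); q,e=read_camera('side')
cv2.imwrite('pics/f.png',np.hstack([cv2.resize(p[150:250,210:310],(400,400),interpolation=2),cv2.resize(q[175:275,240:340],(400,400),interpolation=2)])[:,:,::-1])
plan([.4649+.155*.0794,-.1289+.155*.9968,.068])"
```

```text
t 13.73 pos [0.4792 0.0248 0.0704] w 0.27 F [-1.3 -1.1  6.3] M [-0.21  0.23  0.03] q [-0.    0.06  2.17 -0.    0.92 -1.49]
toolx [ 0.001 -0.    -1.   ] tooly [-0.997  0.079 -0.002] jaw [ 0.079  0.997 -0.   ] jawyaw deg 85.5
offset cm (tool) [0.24 0.21 0.06]
```

View pics/f.png

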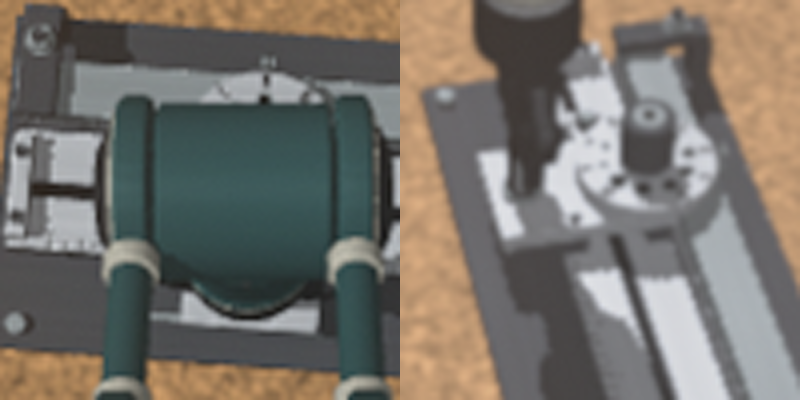

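The top view shows a bush at (266,92) aligned with the pointer tab at (267,62). The side view shows the post gripped and the carriage over the dog. The along-rail force is about -1 N and TCP y = 0.0248, within 1 mm of the vision estimate. I'll hand in.

```bash
python3 -c "
from workcell import *
print(finish_job())"
```

```text
the job is handed in; nothing more can be done
None
```

The turret is set to bush 8 and the carriage is in the dog's notch. I handed the job in at 13.7 s with the gripper still holding the grip post at 60 N.

- **Turret:** It started at 7, read in the wrist picture. I turned it 36° anticlockwise by the sleeve. The wrist picture after I let go showed 7 and 9 either side of the pointer and 3 opposite. The number 8 itself was hidden behind the sleeve. The final top view shows a bush aligned with the pointer tab.
- **Carriage:** I slid it about 155 mm towards +y by the post. The force along the rail rose to about 12 N on the first ridge and fell away. It then changed from a forward pull to a backward push at y ≈ 0.025 m. It rests at 0.0248 m with about 1 N along the rail, 0.6 mm from the position I had measured for the notch.
- **Not confirmed:** The ball in the notch could not be seen, so that rests on the force change and the position. There was a steady upward force of about 6 N while gripping, probably from the pads swinging forward as they closed. I saw no bystander moved, but I did not check each one at the end.

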